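Latch the orange-lidded rice tub

TASK

Fasten the rice tub with the orange lid: swing the red wire-loop bar of its front latch over the steel keeper on the lid's edge, then press the blue lever all the way down so the lid is pulled tight and stays latched by itself. The white-lidded tub is still in use, so leave its latch undone, and do not knock over the dispenser bottle.

Things in the scene. Friction and masses are not known exactly. Their poses are not given: they have to be found in the camera images.
- orange_latch (a point): Lever pivot of the latch on the front of the orange-lidded tub (fixed; 160 mm deep, 200 wide, lid top 142 mm above the cart). The point is 115 mm above the cart, 16 mm out from the front wall, mid-width. z up, x level into the tub (so -x is outward, robot side), y along the front wall.
- orange_keeper (a point): Seat for the bar in the steel keeper on the orange lid's front edge: a 24 mm wide channel open upward, straight above the pivot, 23 mm over it with the lid tight, 30 mm now. Its outer lip spans 8 to 14 mm outward of the seat, top 1 mm over it; its inner backstop is 7 mm inward, top 13 mm over it.
- orange_bar (a point): Centre of the red crossbar (10 mm thick, 48 long, along the front) of the wire loop, 47 mm long, swinging freely on a pin on the lever 24 mm from the pivot. At the start it leans outward on its stop. Pushed lightly inward till the bar is under 18 mm outward of the pivot, it falls behind the keeper's lip by itself. Push at bar height, at most 5 mm below its centre, clear of the lever.
- orange_handle (a point): Middle of the lever's free end (blue, 26 mm wide, 5 thick), 52 mm from the pivot. It starts pointing outward, 32 to 38 degrees up, and stays where left. With the bar hooked, press it down 98 degrees about the pivot (under 6 N) to its stop, 60 degrees below level, end then 26 mm outward of and 45 below the pivot; it goes over centre just before the stop, so it then stays.
- orange_lid (a joint): Opening angle of the orange lid (rad) about its hinge on the tub's far rim: 0 shut tight; about 0.04 at the start, where a springy gasket holds it about 7 mm ajar at the front (12 N at the front edge shuts it).
- white_bar (a point): The same crossbar on the other tub, which is alike but has a white lid; to be left alone.
- bottle_mid (a point): Frosted plastic push dispenser bottle, 66 mm across, 202 mm tall, loose; this point is on its axis 100 mm above its foot, z up along the axis.

How it is judged:
By the outcome, as a careful person would: the job done as asked, in the order asked, and still so for the second after the job is handed in, with the robot touching nothing.
It also fails if it takes over 40 s, if anything falls off the work surface, if the arm or the gripper's body presses on something with over 40 N, if the wrist force passes 120 N, or if a joint passes its speed limit or range.

ROBOT

A 7-joint arm with a two-finger parallel gripper is mounted at the origin on the work surface. World frame = base frame: x ahead of the robot, y to its left, z up, the work surface at z = 0. Lengths are in m, angles in rad, forces in N, time in s.
With the tool pointing down it reaches from about 0.35 to 0.9 m from the base axis. Payload 19.9 kg.
Tool frame: the origin (TCP) lies between the finger pads; the fingertips stand 19 mm ahead of it and the grasp point (between the pads) is the TCP; z points along the fingers, y is the direction in which the jaws open and shut (so a half turn about z gives the same grasp; the last joint's range is limited). The gripper opens to 94 mm and grips with 3 to 60 N. Pads are 16 mm wide; open, the fingers measure 119 mm over their backs; the gripper's body (75 mm by 177 mm) begins 78 mm behind the grasp point.
Start: joints at [1.274, 0.417, -0.01, 1.614, 0.005, 1.111, -0.053], TCP at [0.158, -0.605, 0.224] pointing down, gripper open.
Joint ranges: [-2.81, 2.81], [-0.39, 2.02], [-1.27, 1.25], [0.06, 2.57], [-1.19, 4.33], [0.19, 2], [-2.82, 2.82]. Speed limits (rad/s): [1.89, 1.89, 2.39, 2.39, 3.01, 3.01, 3.01].

INTERFACE

Orientations are given as a 3x3 rotation matrix whose columns are the frame's x, y, z axes.
In Python, from rig import robot gives the robot as it stands. Calls block until the motion is done:
- robot.move_ptp(position, orientation): joint-space move of the TCP to a pose.
- robot.move_linear(position, velocity=0.15, frame=None, threshold=None): straight line of the TCP; frame=None keeps the orientation; velocity is the mean speed in m/s. With threshold (N) it stops when the force on the tool has changed by that much, and returns True; else False.
- robot.goto_joints(angles): joint-space move.
- robot.gripper_to(opening): finger opening in m; the grip force is fixed at half the most; returns when the fingers have stopped.
- robot.pause(seconds).
- robot.ik(position, orientation): joint angles nearest the present ones, or None.
- robot.get_state(): the state.
- robot.grab_frame(name): name is "side" or "top"; returns the picture (420x560x3 uint8, red, green, blue); there is no depth.
- robot.camera_info(name): a dict with "fx", "fy", "cx", "cy" (pixels), "rvec" (rotation vector, rad) and "tvec" (3), from world to camera coordinates, as OpenCV has them. Camera axes: x right, y down, z forward; pixel columns grow to the right and rows downward; lengths in m; the calibration is good to about 2 mm. A picture is of the moment at which its call begins. camera_info takes no time and is no camera call.
A pose or a line that the arm cannot do raises robot.PlanningError and nothing moves.
- robot.sign_off(): hands the job in, once; it reports no verdict.
The state is a dict: "time": time; "qpos": joint angles; "joint_vel": joint speeds; "effort": joint torques, N m; "ee_pos": TCP position; "tool_rot": TCP orientation; "force": force on the tool from outside, world axes, zero at the start; "moment": the same for the moment, N m; "opening": finger opening in m.
Only numpy, scipy, OpenCV 4.12 (cv2) and the standard library are available. Lean on these libraries where they do the work, as an engineer would, in place of code of your own. Each camera call takes 0.05 s, during which the arm holds its last target. There are 200 camera calls.

## Working session

There is one attempt and no reset: what is moved stays moved. The work goes in short steps, each a Python script; the robot and the scene stay as the last script left them, time stands still between calls to the robot, and variables do not carry over. Pictures are saved under pics/ and viewed, about 8 in all and at most 12, crops included, and the job is handed in when it is done.

```bash
ls; mkdir -p pics
python3 - <<'E'
from rig import robot
import cv2
for n in("side","top"):
    cv2.imwrite(f"pics/{n}0.png",robot.grab_frame(n)[:,:,::-1]); print(robot.camera_info(n))
s=robot.get_state();print(s["time"],s["ee_pos"],s["tool_rot"],s["opening"])
E
```

```text
pics
{'fx': 480.8590042997957, 'fy': 480.8590042997957, 'cx': 274.1020003185986, 'cy': 211.41068102068908, 'rvec': array([ 2.27685316, -0.573437  ,  0.22307234]), 'tvec': array([-0.48554989,  0.41659903,  1.0773701 ])}
{'fx': 527.9174584819796, 'fy': 527.9174584819796, 'cx': 281.2312899876188, 'cy': 213.35558322541084, 'rvec': array([ 2.1526242 , -2.0986584 ,  0.22669233]), 'tvec': array([0.08165034, 0.65452052, 1.23090545])}
0.1 [ 0.15808197 -0.60435699  0.22388624] [[ 9.67445817e-01  2.53078017e-01 -3.30107177e-04]
 [ 2.53078226e-01 -9.67445260e-01  1.03949422e-03]
 [-5.62874878e-05 -1.08919727e-03 -9.99999405e-01]] 0.0941919999848037
```

View pics/side0.png

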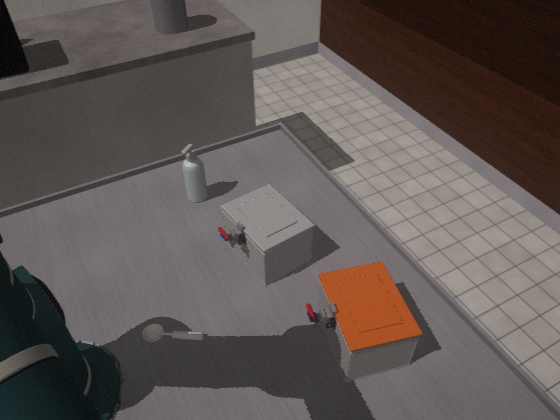

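View pics/top0.png

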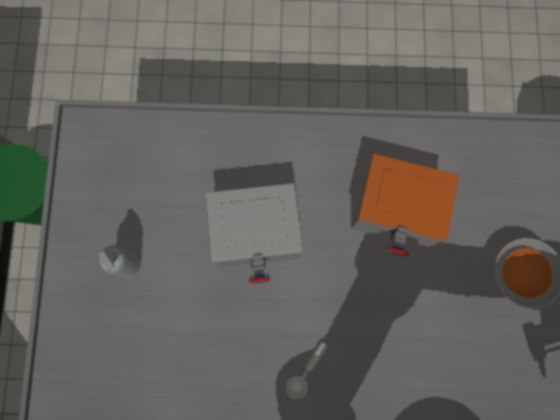

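The side view has the orange tub with its red bar at about (311,312) and the white tub's bar at (224,233). In the top view the orange lid is at about (410,197) and its bar at (398,251); the bottle, at (110,260), is well clear.

```bash
cat > h.py <<'E'
import cv2,numpy as np
from rig import robot
def cam(n):
    c=robot.camera_info(n);K=np.array([[c["fx"],0,c["cx"]],[0,c["fy"],c["cy"]],[0,0,1]])
    R=cv2.Rodrigues(c["rvec"])[0];return K,R,np.asarray(c["tvec"])
def plane(n,uv,z):
    K,R,t=cam(n);o=-R.T@t;d=R.T@np.linalg.solve(K,[uv[0],uv[1],1.]);return o+d*(z-o[2])/d[2]
def tri(a,b):
    P=[K@np.c_[R,t] for K,R,t in (cam("side"),cam("top"))]
    X=cv2.triangulatePoints(*P,np.array(a,float).reshape(2,1),np.array(b,float).reshape(2,1));X=(X[:3]/X[3]).ravel()
    return X
def proj(n,X):
    K,R,t=cam(n);p=K@(R@np.asarray(X)+t);return p[:2]/p[2]
def mask(im,h0,h1,s=120,v=40):
    h=cv2.cvtColor(im,cv2.COLOR_RGB2HSV).astype(int);H=(h[...,0]+20)%180
    return ((H>=h0+20)&(H<=h1+20)&(h[...,1]>s)&(h[...,2]>v)).astype(np.uint8)
def blobs(m,k=3,mn=15):
    n,l,s,c=cv2.connectedComponentsWithStats(m);o=[i for i in np.argsort(-s[1:,4])+1 if s[i,4]>=mn][:k]
    return [(c[i],s[i],(l==i).astype(np.uint8)) for i in o]
E
python3 - <<'E'
from h import *
ims={n:robot.grab_frame(n) for n in("side","top")}
for n,im in ims.items():
    print(n)
    for nm,a in(("red",(-12,4,130,40)),("blue",(100,135,80,25)),("orange",(5,20,150,60))):
        for c,s,m in blobs(mask(im,*a)):
            r=cv2.minAreaRect(cv2.findNonZero(m));print(nm,c.round(1),s[:5],np.round(cv2.boxPoints(r),1).tolist())
            if nm=="orange" : print([plane(n,p,.146).round(3).tolist() for p in cv2.boxPoints(r)])
cv2.imwrite("pics/z.png",np.hstack([cv2.resize(ims["side"][285:345,290:350],(400,400),interpolation=2),cv2.resize(ims["top"][210:270,370:430],(400,400),interpolation=2)])[:,:,::-1])
E
```

```text
side
red [311.  312.8] [307 304   9  18  78] [[305.29998779296875, 304.70001220703125], [309.3999938964844, 303.0], [316.3999938964844, 320.3999938964844], [312.20001220703125, 322.1000061035156]]
red [223.  232.7] [218 227  11  12  51] [[217.0, 229.0], [219.5, 226.5], [229.5, 236.5], [227.0, 239.0]]
blue [222.9 237. ] [220 234   8   7  18] [[219.5, 234.5], [220.5, 233.5], [227.0, 240.0], [226.0, 241.0]]
blue [316.3 318.1] [314 312   5  11  17] [[313.79998779296875, 312.1000061035156], [315.8999938964844, 311.5], [318.5, 321.8999938964844], [316.3999938964844, 322.3999938964844]]
orange [369.1 306.5] [ 319  262  104   90 5682] [[318.20001220703125, 274.79998779296875], [385.5, 246.39999389648438], [422.6000061035156, 334.5], [355.29998779296875, 362.79998779296875]]
[[0.628, -0.078, 0.146], [0.821, -0.082, 0.146], [0.737, -0.319, 0.146], [0.575, -0.306, 0.146]]
top
red [397.9 251. ] [389 247  20   8  87] [[388.20001220703125, 250.89999389648438], [389.5, 246.3000030517578], [408.3999938964844, 251.5], [407.20001220703125, 256.0]]
red [258.8 279.7] [250 278  19   5  68] [[249.6999969482422, 278.70001220703125], [267.8999938964844, 276.70001220703125], [268.29998779296875, 280.3999938964844], [250.1999969482422, 282.3999938964844]]
blue [258.9 275.5] [255 274   9   4  22] [[254.6999969482422, 274.8999938964844], [262.79998779296875, 273.70001220703125], [263.1000061035156, 276.0], [255.0, 277.1000061035156]]
orange [408.5 196.5] [ 359  154   99   86 5910] [[357.1000061035156, 218.89999389648438], [372.79998779296875, 153.1999969482422], [461.20001220703125, 174.39999389648438], [445.5, 240.10000610351562]]
[[0.628, -0.075, 0.146], [0.786, -0.113, 0.146], [0.74, -0.32, 0.146], [0.584, -0.277, 0.146]]
orange [527.1 272.9] [ 503  249   49   49 1887] [[503.0, 249.0], [551.0, 249.0], [551.0, 297.0], [503.0, 297.0]]
[[0.567, -0.408, 0.146], [0.57, -0.519, 0.146], [0.461, -0.51, 0.146], [0.458, -0.402, 0.146]]
```

View pics/z.png

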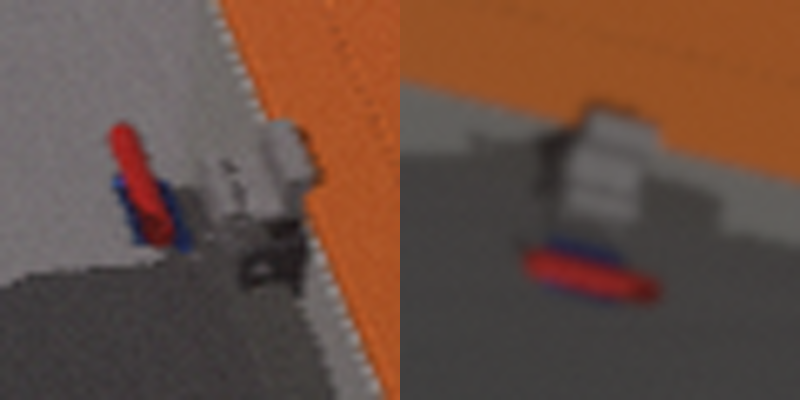

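The zoom shows the red bar standing in front of the blue lever, both outward of the grey keeper, and nothing blocks them. Next I fit the tub frame from the lid edges and triangulate the bar.

Run:
```python
from h import *
B=tri((311,312.8),(397.9,251.0));print("bar",B,proj("side",B),proj("top",B))
for n in("side","top"):
    m=blobs(mask(robot.grab_frame(n),5,20,150,60))[0][2]
    h=cv2.convexHull(cv2.findNonZero(m))
    q=cv2.approxPolyDP(h,6,True)[:,0];
    W=[plane(n,p,.145) for p in q];print(n,q.tolist(),np.round(W,3).tolist())
    # refine: fit line to contour pts near each edge
    c=cv2.findContours(m,0,1)[0][0][:,0].astype(float);L=[]
    for a,b in zip(q,np.roll(q,-1,0)):
        d=(b-a)/np.linalg.norm(b-a);r=c-a;t=r@d;e=np.abs(r@[-d[1],d[0]])
        s=c[(e<3)&(t>5)&(t<np.linalg.norm(b-a)-5)]
        P=np.array([plane(n,p,.147)[:2] for p in s],np.float32);v=cv2.fitLine(P,2,0,.01,.01).ravel();L.append(v)
        print(len(s),"dir",np.degrees(np.arctan2(v[1],v[0])).round(2),"pt",v[2:].round(4))
```

```text
bar [ 0.55509052 -0.16556211  0.15409301] [310.89702394 312.82929261] [397.92739127 250.91876436]
side [[422, 333], [351, 351], [319, 275], [382, 262]] [[0.739, -0.316, 0.145], [0.583, -0.279, 0.145], [0.63, -0.079, 0.145], [0.784, -0.118, 0.145]]
62 dir -14.18 pt [ 0.6575 -0.3001]
62 dir 76.67 pt [ 0.6044 -0.1857]
54 dir -14.85 pt [ 0.7055 -0.0988]
62 dir 77.29 pt [ 0.7586 -0.2224]
top [[457, 176], [445, 239], [359, 218], [374, 154]] [[0.736, -0.31, 0.145], [0.587, -0.276, 0.145], [0.63, -0.079, 0.145], [0.784, -0.116, 0.145]]
54 dir -12.39 pt [ 0.6604 -0.2931]
77 dir 77.03 pt [ 0.6081 -0.1776]
55 dir -12.71 pt [ 0.706  -0.0951]
74 dir 76.37 pt [ 0.7612 -0.2126]
```

```bash
cat >> h.py <<'E'
yaw=np.radians(-13.2);EX=np.array([np.cos(yaw),np.sin(yaw),0]);EY=np.array([-EX[1],EX[0],0]);F=np.array([.6072,-.1785,0])
def rel(X): d=np.asarray(X)-F;return np.round([1e3*d@EX,1e3*d@EY,1e3*X[2]],1)
E
python3 - <<'E'
from h import *
t=lambda x,y:(370+(x-400)*.15-.4,210+y*.15-.4)
s=lambda x,y:(290+x*.15-.4,285+y*.15-.4)
for nm,p,z in [("kback top edge",(620,108),.158),("kback front edge?",(610,145),.158),("light line",(605,188),.146),("bottom",(600,220),.146),("bottom lowz",(600,220),.125),("blue top edge",(585,240),.145),("bar",(592,277),.154)]:
    print("top",nm,rel(plane("top",t(*p),z)))
for nm,p,z in [("backstop R",(322,180),.158),("backstop top",(290,122),.158),("left edge",(205,165),.146),("left low",(220,215),.146),("blue near end",(185,250),.145),("blue far end",(115,178),.145),("bar a",(120,128),.154),("bar b",(160,242),.154)]:
    print("side",nm,rel(plane("side",s(*p),z)))
print("bar",rel(tri((311,312.8),(397.9,251))))
ims={n:robot.grab_frame(n) for n in("side","top")}
a=cv2.resize(ims["side"][293:333,300:340],(600,600),interpolation=0)
a=np.clip(a.astype(float)*1.8,0,255).astype(np.uint8)
b=np.clip(cv2.resize(ims["top"][220:260,380:420],(600,600),interpolation=0).astype(float)*2.2,0,255).astype(np.uint8)
cv2.imwrite("pics/z2.png",cv2.resize(np.hstack([a,b]),(800,400))[:,:,::-1])
E
```

```text
top kback top edge [  4.4   3.2 158. ]
top kback front edge? [ -9.    3.8 158. ]
top light line [-21.3  -0.  146. ]
top bottom [-32.6  -0.7 146. ]
top bottom lowz [-28.4  -4.9 125. ]
top blue top edge [-40.4   2.7 145. ]
top bar [-53.9  -0.5 154. ]
side backstop R [  2.7 -14.2 158. ]
side backstop top [  0.4  10.  158. ]
side left edge [-28.8   9.  146. ]
side left low [-30.3 -10.7 146. ]
side blue near end [-45.3 -19.8 145. ]
side blue far end [-58.8  12.6 145. ]
side bar a [-53.4  25.2 154. ]
side bar b [-54.4 -20.3 154. ]
bar [-53.7   0.7 154.1]
```

View pics/z2.png

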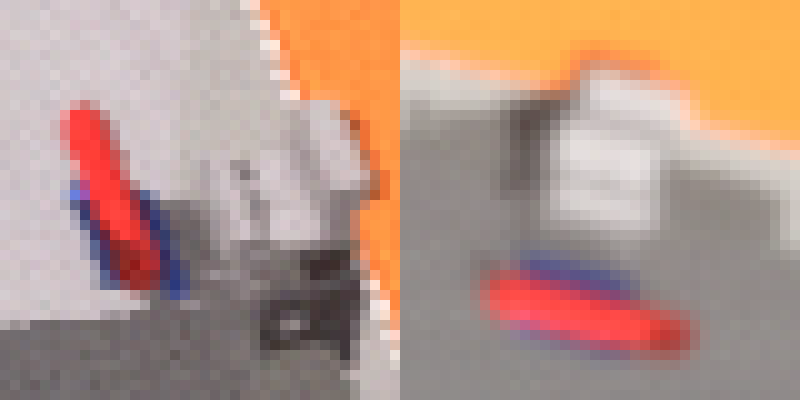

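The numbers agree: lip and backstop edges put the seat and pivot about 16.5 mm out from the lid edge. The bar is then 37 mm outward of the pivot and 39 mm above it, and that fits the 24/47 mm linkage. Now I push the bar in.

```bash
cat >> h.py <<'E'
PV=F-.0165*EX+.0005*EY+np.array([0,0,.115])
RT=np.c_[np.cross(-EY,[0,0,-1]),-EY,[0,0,-1]]
def at(x,z,y=0): # tip-centre in latch frame, mm rel pivot -> TCP world
    return PV+EX*x/1e3+EY*y/1e3+np.array([0,0,z/1e3+.019])
def snap(tag):
    ims=[robot.grab_frame(n) for n in("side","top")]
    a=cv2.resize(ims[0][270:340,280:350],(400,400),interpolation=2);b=cv2.resize(ims[1][200:270,365:435],(400,400),interpolation=2)
    o=np.clip(np.hstack([a,b])*1.7,0,255).astype(np.uint8);cv2.imwrite(f"pics/{tag}.png",o[:,:,::-1])
E
python3 - <<'E'
from h import *
robot.gripper_to(0.0)
robot.move_ptp(at(-95,140),RT)
robot.move_linear(at(-85,37),.15)
f0=robot.get_state()["force"].copy()
print(robot.move_linear(at(-52,37),.08,threshold=8))
print(robot.move_linear(at(-27,38.5),.04,threshold=8))
s=robot.get_state();print(s["time"],s["ee_pos"]-at(-27,38.5),s["force"]-f0,s["opening"],s["qpos"])
robot.pause(.3)
robot.move_linear(at(-70,45),.12); robot.move_linear(at(-110,120),.25)
snap("push")
print(robot.get_state()["time"])
E
```

```text
False
False
6.0417 [-1.44870557e-04  5.49051730e-05 -1.10265340e-04] [-0.72829556  0.27655841  0.18723652] 0.00045881936845646137 [ 0.49208411  0.42758114 -0.32723321  1.74693651  0.15969526  0.99343992
 -1.69638439]
7.4417
```

View pics/push.png

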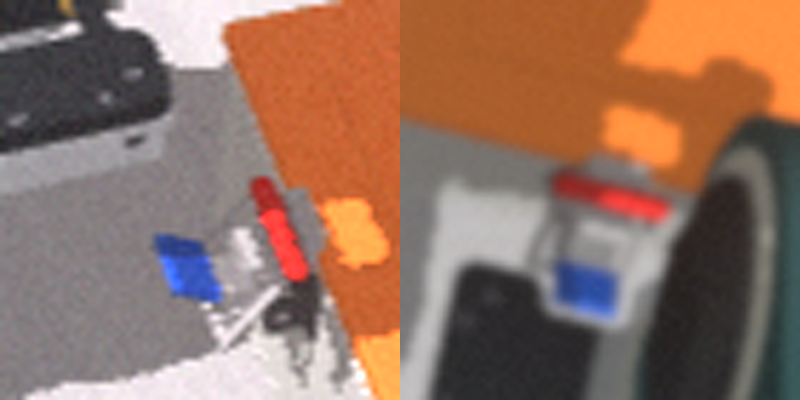

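The red bar now lies in the keeper channel against its backstop, at side crop (280,230) and top crop (612,198). The blue lever still points outward and up. Next I press the lever along its arc.

Run:
```python
from h import *
im={n:blobs(mask(robot.grab_frame(n),100,135,100,40)) for n in("side","top")}
for n in im: print(n,[(b[0].round(1),b[1][4]) for b in im[n]])
side=min(im["side"],key=lambda b:np.hypot(*(b[0]-[313,317])));top=min(im["top"],key=lambda b:np.hypot(*(b[0]-[397.5,250])))
X=tri(side[0],top[0]);d=X-PV;print("blue rel pivot",1e3*d@EX,1e3*d@EY,1e3*d[2])
def tip(th):
    t=np.radians(th)
    if th>0: x,z=-52*np.cos(t),52*np.sin(t)+2.5*np.cos(t)
    else: x,z=-44*np.cos(t)+2.5*np.sin(t)-8,44*np.sin(t)+2.5*np.cos(t)
    return at(x,z)
robot.move_linear(at(-50,75),.2); robot.move_linear(tip(50),.1)
f0=robot.get_state()["force"].copy()
for th in list(range(42,-60,-8))+[-60,-62]:
    hit=robot.move_linear(tip(th),.06,threshold=25)
    s=robot.get_state();f=s["force"]-f0
    print(th,hit,np.round([f@EX,f@EY,f[2]],1),round(s["time"],2))
    if hit or np.linalg.norm(f)>30: break
```

```text
side [(array([312.4, 316.7]), np.int32(92)), (array([222.9, 237. ]), np.int32(18))]
top [(array([397.2, 250.1]), np.int32(70))]
blue rel pivot -33.20860376930525 -0.8672403327612891 24.218826148710917
42 False [-0.5 -0.7 -0.1] 8.86
34 False [-0.3 -0.2  0.4] 9.12
26 False [-0.5 -0.6  0.1] 9.39
18 False [-1.2  1.2 -0.3] 9.66
10 False [-0.3 -0.5  0.2] 9.93
2 False [-1.5  0.1 -0. ] 10.19
-6 False [-0.8  0.7 -0.4] 10.45
-14 False [-1.4  0.1 -0.2] 10.7
-22 False [-0.3 -1.1  0.9] 10.95
-30 False [-0.6  0.1 -0.3] 11.2
-38 False [-0.5  0.1  0.1] 11.45
-46 False [-1.4  0.7 -0.1] 11.7
-54 False [-1.6  0.3  0.1] 11.95
-60 False [-3.5 -0.8  2.9] 12.2
-62 False [-9.7 -0.1 12.6] 12.45
```

Run:
```python
from h import *
robot.move_linear(at(-75,-30),.1); robot.move_linear(at(-110,120),.25)
snap("pressed"); s=robot.get_state();print(s["time"])
for n in("side","top"): print(n,[(b[0].round(1),b[1][4]) for b in blobs(mask(robot.grab_frame(n),100,135,100,30))+blobs(mask(robot.grab_frame(n),-12,4,130,40))])
```

```text
13.9167
side [(array([316.4, 330. ]), np.int32(70)), (array([222.7, 236.8]), np.int32(17)), (array([326.4, 313.7]), np.int32(80)), (array([222.9, 232.7]), np.int32(52))]
top [(array([392.2, 248.2]), np.int32(52)), (array([258.9, 279.6]), np.int32(67)), (array([399.1, 236.1]), np.int32(58))]
```

View pics/pressed.png

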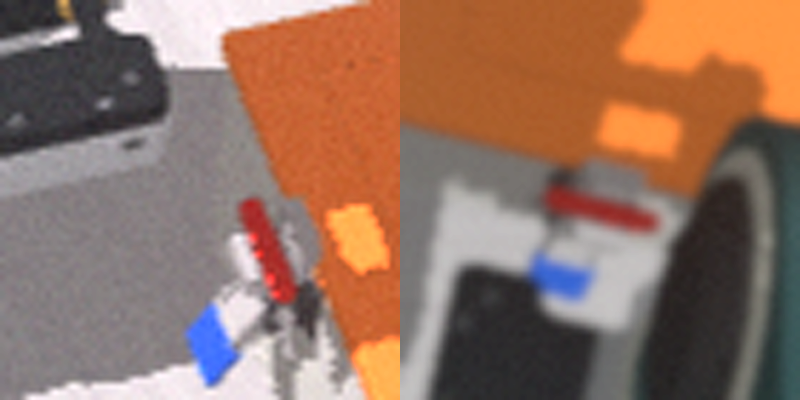

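Run:
```python
from h import *
for nm,a,b in(("blue",(316.4,330),(392.2,248.2)),("bar",(326.4,313.7),(399.1,236.1))):
    X=tri(a,b);d=X-PV;print(nm,1e3*d@EX,1e3*d@EY,1e3*d[2], np.abs(proj("side",X)-a).max())
for th in(-40,-50,-60):
  for r in(52,):
    t=np.radians(th)
    print(th,[(n,[proj(n,at(-r*np.cos(t),r*np.sin(t)-19,y)).round(1).tolist() for y in(-13,13)]) for n in("side","top")])
im=robot.grab_frame("side");cv2.imwrite("pics/z4.png",cv2.resize(im[295:345,295:345],(600,600),interpolation=0)[:,:,::-1])
```

```text
blue -20.916902525354967 -0.1099144915566525 -35.106252741210085 0.10433753195252393
bar 0.21288153886196876 0.9783151287561093 20.274035432424522 0.16245422937367948
-40 [('side', [[310.4, 336.3], [306.9, 326.7]]), ('top', [[395.9, 257.2], [385.3, 254.4]])]
-50 [('side', [[313.0, 337.1], [309.5, 327.6]]), ('top', [[395.9, 254.9], [385.3, 252.2]])]
-60 [('side', [[316.0, 337.6], [312.4, 328.1]]), ('top', [[396.0, 252.2], [385.5, 249.5]])]
```

View pics/z4.png

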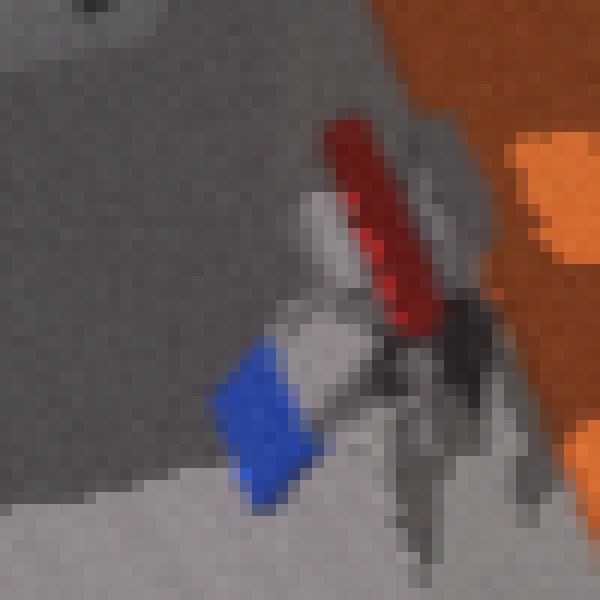

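The lever-end corners in the side view, at about (316.8,337.7) and (312.7,328.5), match the prediction for 60° down. The bar triangulates 0.2 mm from straight above the pivot and 20 mm over it (23 expected). Handing in.

Run:
```python
from h import *
robot.pause(.5)
for n in("side",): print([(b[0].round(1),b[1][4]) for b in blobs(mask(robot.grab_frame(n),100,135,100,30))+blobs(mask(robot.grab_frame(n),-12,4,130,40))])
print(robot.get_state()["time"]);robot.sign_off()
```

```text
[(array([316.4, 330.1]), np.int32(70)), (array([222.9, 237. ]), np.int32(18)), (array([326.5, 313.7]), np.int32(79)), (array([223. , 232.7]), np.int32(51))]
14.7667
the job is handed in; nothing more can be done
```

The orange tub is latched and I have handed the job in at 14.8 s; `sign_off` reports no verdict. I pushed the red bar in with the closed fingertips and it dropped into the keeper. I then pressed the blue lever along its arc until it met its stop at about 16 N, and backed the arm well clear.

**Last checks:**
- **Lever:** its end corners match 60° below level to within half a pixel. It had not moved 0.5 s later with nothing touching it.
- **Bar:** it sits straight above the pivot, within 1 mm. Its height came out at 20 mm over the pivot against the expected 23 mm, which I put down to calibration and blob-centre error.
- **White latch:** its red bar is at the same pixels as at the start.
- **Bottle:** the arm never went near it, but I did not check it again in the last pictures.
- **Lid:** I did not measure its angle directly. That it is tight is inferred from the lever being at its stop and the bar's height.

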